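Wedge the draining tray up to its mark

TASK

Prop up the draining tray so that it drains to the back: lay the orange wedge flat on the bench, slide it thin end first and squarely under the middle of the tray's front bar until the red pointers are up at the yellow marks and the tray sits snugly against its rubber stops, so that it no longer rocks. Do not force the wedge once the tray is tight, lift the tray with the wedge only and not with the gripper, let go, and leave the mug, the shaker and the tub where they are.

Things in the scene. Friction and masses are not known exactly. Their poses are not given: they have to be found in the camera images.
- wedge: Orange smooth plastic wedge, 136 x 44 mm, 150 g, flat on the bench. Origin: centre of its underside; x points to the thin tip, z up. Its top slopes from 4 mm high at the tip (x = 68 mm) to 21.5 mm at x = -32 mm. Friction on bench and bar is 0.24 to 0.36, so it stays where it is pushed. Pushed by its tab, each N more of bar load costs about 1 to 1.6 N of push, on top of some drag
- wedge_tip (a point): Middle of the wedge's thin tip edge, at the underside, 68 mm ahead of the wedge's origin
- wedge_grip (a point): Middle of the wedge's upright grip tab, 34 mm above the underside and 53 mm behind the wedge's origin. The tab is 30 mm long (x = -68 to -38 mm), 24 mm wide in y and 52 mm high; it stands on the wedge's foot, 4 mm thick and 44 mm wide. Take it across its 24 mm width
- stand: Fixed dark steel stand, 290 mm wide, 260 mm deep. Origin: below the middle of the tray's front bar, 0 to 3 mm above the bench (its feet are screwed out differently each time; tray and marks rise with it). x points from the bar back to the hinge, the way the wedge is pushed; y along the bar. Between the side runners (y = -100 to 100 mm) the space under the tray is free back to x = 230 mm
- tray: Steel draining tray, 0.35 to 0.7 kg, hinged on the stand 220 mm behind its front bar. The bar is round, 12 mm thick; origin: middle of its axis, 17 mm above the stand's origin at rest. Raised 7 mm, to the marks, the tray meets firm rubber stops: the push, level till then, climbs several N per mm. Free, it loads the wedge with 2 to 5 N; snug is 8 to 18 N; over 20 N is forcing
- pointer (a point): Tip of the red pointer at the left end of the front bar, at the height of the bar's axis; it rises with the bar
- mark (a point): Yellow mark on the left one of two white gauge posts, 72 mm high, that stand at the ends of the bar (y = 145 mm either side of the stand's origin); 24 mm above the stand's origin. The pointer is level with it when the tray meets its stops
- mug: White mug, 76 mm wide, 85 mm high, handle on its y side; origin centre of its underside. To be left alone
- shaker: Green shaker jar with steel cap, 56 mm wide, 85 mm high; origin centre of its underside. To be left alone
- tub: White food tub with blue lid, 92 mm square, 58 mm high; origin centre of its underside. To be left alone
Mind the look-alikes: they are no part of the job. Of the things like the wedge, leave any that is blue or turquoise; of the rest the smaller one is meant.

How it is judged:
By the outcome, as a careful person would: the job done as asked, in the order asked, and still so for the second after the job is handed in, with the robot touching nothing.
It also fails if it takes over 72 s, if anything falls off the work surface, if the arm or the gripper's body presses on something with over 40 N, if the wrist force passes 120 N, or if a joint passes its speed limit or range.

ROBOT

A 6-joint arm with a two-finger parallel gripper is mounted at the origin on the work surface. World frame = base frame: x ahead of the robot, y to its left, z up, the work surface at z = 0. Lengths are in m, angles in rad, forces in N, time in s.
With the tool pointing down it reaches from about 0.225 to 0.875 m from the base axis. Payload 3.4 kg.
Tool frame: the origin (TCP) lies at the centre of the arm's flange, where the gripper is bolted on; the fingertips stand 173 mm ahead of it and the grasp point (between the pads) lies 155 mm ahead of it (r.tip_extent is the distance from the TCP to the fingertips, in m); z points along the fingers, y is the line along which they close (so a half turn about z gives the same grasp; the last joint's range is limited). The gripper opens to 85 mm and grips with 20 to 120 N. Pads are 22 mm wide; open, the fingers measure 114 mm over their backs; the gripper's body (76 mm by 85 mm) begins 54 mm behind the grasp point. The pads swing forward as they close: fully open they stand 13 mm farther back than shut.
Start: joints at [1.106, 0.276, 1.505, -0, 1.361, -0.121], TCP at [0.194, 0.541, 0.405] pointing down, gripper open.
Joint ranges: [-2.89, 2.89], [-0.75, 2.08], [0.22, 2.7], [-1.18, 4.32], [0.11, 2.71], [-2.7, 2.7]. Speed limits (rad/s): [2.57, 2.57, 3.14, 3.14, 3.14, 3.14].

INTERFACE

Orientations are given as a unit quaternion [x, y, z, w].
In Python, from station import sensors, imaging, order, spotter, r gives the robot as it stands.
- The arm moves only by the tool servo_tool, never from a script. Its argument "deltas" is a list that holds one entry, the list of rows, each a list of 7 numbers: the shift along the world's x, y, z in m, then the turn, a rotation vector about the world's x, y, z in rad, then the finger opening in m, from 0 to 0.0854. A call has 1 to 20 rows; each row shifts and turns the commanded pose from where the row before left it; what a row does not reach is not made up. A row lasts 1/10 s, in which the tool goes at most 50 mm and 8.59 degrees, less where a joint would pass 70% of its speed; a pose out of reach is approached as far as the arm can. A call with a gripper value outside its range is refused whole. The fingers move at their own pace and stop on an object; "newtons" is the grip in N (left out, the last holds). Time passes only in rows, so rows that do not move let the fingers close. It gives the time, the measured TCP pose, the force, the opening and the grip force at its end, in the units of the state.
- sensors.state(): the state, without advancing time (a new reading comes with each control period).
- imaging.read_camera(name): name is "scene" or "side" or "wrist"; returns the picture (420x560x3 uint8, blue, green, red); there is no depth.
- imaging.camera_params(name): a dict with "fx", "fy", "cx", "cy" (pixels), "R" (3x3) and "t" (3): a world point X has camera coordinates R X + t; the wrist camera has in their place "T_tool_cam" (4x4, takes a point from camera to tool coordinates, whose origin is the TCP and whose axes are the flange's). Camera axes: x right, y down, z forward; pixel columns grow to the right and rows downward; lengths in m; the calibration is good to about 2 mm. A picture is of the moment at which its call begins: read the wrist's pose just before it. camera_params takes no time and is no camera call.
- order.hand_in(): hands the job in; it is judged then, once.
Trained networks look in the newest picture that a camera, given by its name, has taken for a name from the list of things; names that differ only in an ending like _2 or _b are one class to them, and where a whole thing is asked for, a point or a joint stands for the part that bears it (a point fixed in the world has none). Each returns a list of dicts, best first, with "p" (0 to 1); they miss things now and then, are a little off and sometimes report something else, mostly with a low value. They report only what shows in the picture. A call takes as long as a camera call. They do not tell look-alikes from the thing itself.
- spotter.outline_of(query, camera): "mask" (420x560 bool, what is visible of it) and "position" ([row, column] in pixels, amid what is visible of it).
The state is a dict: "time_s": time; "joint_positions": joint angles; "dq": joint speeds; "effort": joint torques, N m; "tool_pos": TCP position; "ee_rot": TCP orientation; "contact_force": force on the tool from outside, world axes, zero at the start; "torque": the same for the moment, N m; "grip_width": opening from 0.0 (shut) to 1.0 (fully open); "gripper_force": force on a finger pad.
Only numpy, scipy, OpenCV 4.12 (cv2) and the standard library are available. Lean on these libraries where they do the work, as an engineer would, in place of code of your own. Each camera call takes 0.05 s, during which the arm holds its last target. There are 200 camera calls.

## Working session

There is one attempt and no reset: what is moved stays moved. The work goes in short steps, Python scripts to look and compute and a tool call to move; the robot and the scene stay as the last step left them, time stands still between calls to the robot, and variables do not carry over. Pictures are saved under pics/ and viewed, at most 10 in all, crops included, and the job is handed in when it is done.

Besides the shell and the picture viewer there is one more tool, called after "Request:" by a JSON object that holds its "method" and its "body". servo_tool: Moves the arm, as the interface text tells. Its arguments: {"type":"object","properties":{"deltas":{"type":"array","items":{"type":"array","items":{"type":"array","items":{"type":"number"}}}},"newtons":{"type":"number"}},"required":["deltas"]}

```bash
mkdir -p pics
cat > h.py <<'E'
import numpy as np, cv2
from station import sensors, imaging, order, spotter, r
def ray(cam,uv):
    p=imaging.camera_params(cam); R=np.array(p["R"]);t=np.array(p["t"])
    d=R.T@np.array([(uv[0]-p["cx"])/p["fx"],(uv[1]-p["cy"])/p["fy"],1.]); return -R.T@t,d
def onz(cam,uv,z):
    o,d=ray(cam,uv); return o+d*(z-o[2])/d[2]
def proj(cam,X):
    p=imaging.camera_params(cam); c=np.array(p["R"])@np.array(X)+np.array(p["t"]); return c[:2]/c[2]*[p["fx"],p["fy"]]+[p["cx"],p["cy"]]
def tri(c1,a,c2,b):
    o1,d1=ray(c1,a);o2,d2=ray(c2,b); s=np.linalg.lstsq(np.c_[d1,-d2],o2-o1,rcond=None)[0]
    p,q=o1+s[0]*d1,o2+s[1]*d2; return (p+q)/2,np.linalg.norm(p-q)
E
python3 - <<'E'
from h import *
np.set_printoptions(precision=4,suppress=True)
for c in("scene","side"):
    im=imaging.read_camera(c); cv2.imwrite(f"pics/{c}0.png",im)
    for q in("wedge","wedge_tip","wedge_grip","stand","tray","pointer","mark"):
        for d in spotter.outline_of(q,c):
            print(c,q,round(d["p"],2),np.round(d["position"]),d["mask"].sum(),onz(c,np.array(d["position"])[::-1],0.02))
    print(c,-np.array(imaging.camera_params(c)["R"]).T@np.array(imaging.camera_params(c)["t"]))
s=sensors.state();print(s)
E
```

```text
scene wedge 0.89 [238. 331.] 862 [0.4511 0.1553 0.02  ]
scene wedge 0.78 [312. 330.] 1048 [0.595  0.3251 0.02  ]
scene wedge 0.7 [362. 257.] 2576 [0.7991 0.3284 0.02  ]
scene wedge 0.67 [223. 406.] 1484 [0.2413 0.23   0.02  ]
scene wedge 0.42 [254. 220.] 5194 [0.7266 0.029  0.02  ]
scene wedge_tip 0.95 [310. 330.] 1045 [0.5914 0.3207 0.02  ]
scene wedge_tip 0.85 [362. 254.] 2586 [0.805  0.3231 0.02  ]
scene wedge_tip 0.67 [228. 407.] 1416 [0.2534 0.2458 0.02  ]
scene wedge_tip 0.56 [240. 330.] 832 [0.4573 0.1586 0.02  ]
scene wedge_tip 0.35 [256. 217.] 7102 [0.7367 0.03   0.02  ]
scene wedge_grip 0.86 [227. 404.] 1512 [0.2589 0.2385 0.02  ]
scene wedge_grip 0.86 [361. 256.] 2490 [0.7996 0.3259 0.02  ]
scene wedge_grip 0.72 [309. 331.] 1046 [0.5877 0.32   0.02  ]
scene wedge_grip 0.6 [256. 216.] 7441 [0.7385 0.0307 0.02  ]
scene wedge_grip 0.49 [142. 250.] 783 [ 0.4153 -0.3276  0.02  ]
scene stand 0.59 [252. 216.] 7023 [0.7341 0.0191 0.02  ]
scene tray 0.77 [249. 217.] 5280 [0.7258 0.0109 0.02  ]
scene pointer 0.61 [251. 220.] 5342 [0.7228 0.0205 0.02  ]
scene mark 0.76 [253. 215.] 69
[... 845 characters left out ...]
0.0159 0.02  ]
side tray 0.73 [168. 278.] 515 [0.5609 0.2812 0.02  ]
side tray 0.56 [210. 355.] 4271 [0.714  0.0135 0.02  ]
side pointer 0.55 [205. 356.] 4240 [0.7263 0.0379 0.02  ]
side [ 0.3819 -0.8007  0.569 ]
{'time_s': 0.8, 'joint_positions': array([ 1.106 ,  0.2759,  1.5048,  0.    ,  1.3607, -0.121 ]), 'dq': array([0.0007, 0.0008, 0.0002, 0.0004, 0.0014, 0.0009]), 'effort': array([  0.0006, -41.6595, -24.6089,   0.0001,   0.0001,   0.    ]), 'tool_pos': array([0.1938, 0.5414, 0.4048]), 'ee_rot': array([0.171 , 0.9853, 0.0001, 0.    ]), 'contact_force': array([0.3583, 0.2067, 0.6152]), 'torque': array([-0.0145,  0.0281, -0.0118]), 'gripper_force': 0.0, 'grip_width': 0.9956582914358444}
```

View pics/scene0.png

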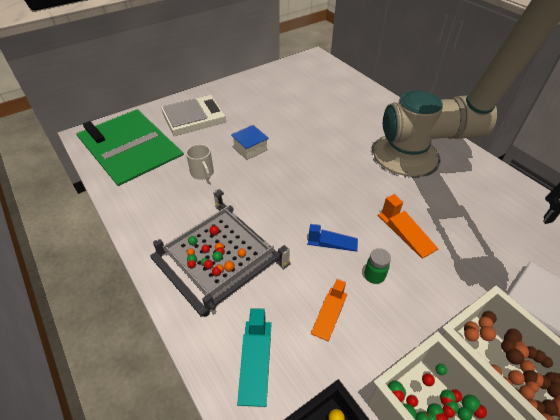

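View pics/side0.png

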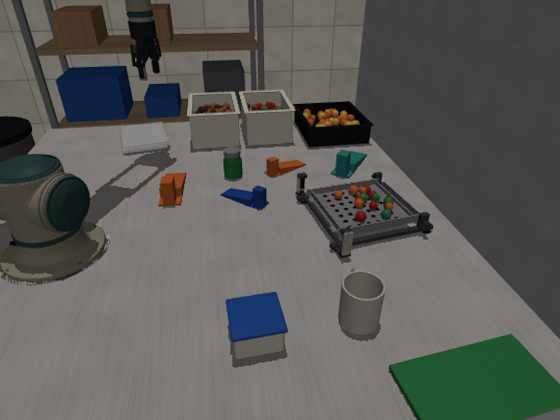

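```bash
cat > fit.py <<'E'
from h import *
from scipy.optimize import minimize
B=lambda x0,x1,y,z0,z1:np.array([[x,s*y,z] for x in(x0,x1) for s in(-1,1) for z in(z0,z1)])
PARTS=[B(-.068,-.032,.022,0,.004),B(-.068,-.038,.012,0,.052),np.r_[B(-.038,-.032,.022,0,.0215),B(.067,.068,.022,0,.004)]]
def sil(cam,p,s=1,k=3):
    m=np.zeros((420*k,560*k),np.uint8);c,n=np.cos(p[2]),np.sin(p[2])
    for P in PARTS:
        Q=(P*s)@np.array([[c,n,0],[-n,c,0],[0,0,1]])+[p[0],p[1],0]
        uv=np.array([proj(cam,q) for q in Q])*k+k/2
        cv2.fillConvexPoly(m,cv2.convexHull(uv.astype(np.int32)),1)
    return cv2.resize(m.astype(np.float32),(560,420),interpolation=cv2.INTER_AREA)
def fit(masks,p0,s=1):
    f=lambda p:sum(np.abs(sil(c,p,s)-m).sum()/m.sum() for c,m in masks.items())
    best=None
    for sc in(1,.2):
        S=np.array([[0,0,0],[.02,0,0],[0,.02,0],[0,0,.2]])*sc
        b=minimize(f,p0,method="Nelder-Mead",options=dict(initial_simplex=p0+S,xatol=1e-5,fatol=1e-4));p0=b.x
    return b.x,b.fun
def orange(im):
    h=cv2.cvtColor(im,cv2.COLOR_BGR2HSV); return cv2.inRange(h,(5,150,60),(18,255,255))
def blob(im,uv):
    n,l,st,ce=cv2.connectedComponentsWithStats(cv2.morphologyEx(orange(im),cv2.MORPH_CLOSE,np.ones((3,3))))
    i=1+np.argmin([np.hypot(*(c-uv))+1e3*(a<150) for c,a in zip(ce[1:],st[1:,4])]);return (l==i).astype(np.float32)
E
python3 - <<'E'
from fit import *
np.set_printoptions(precision=4,suppress=True)
I={c:cv2.imread(f"pics/{c}0.png") for c in("scene","side")}
for name,a,b,p0 in(("A",(330,311),(285,167),[.6,.32,np.pi/4]),("B",(408,228),(173,188),[.25,.22,np.pi/2])):
    M={"scene":blob(I["scene"],a),"side":blob(I["side"],b)}
    for s in(1,1.25,1.4):
        rs=[fit(M,np.array(p0)+[0,0,d],s) for d in(-.6,0,.6)]; x=min(rs,key=lambda t:t[1]);print(name,s,x,[int(m.sum()) for m in M.values()])
a=cv2.resize(I["scene"][180:320,140:300],None,fx=4.5,fy=4.5,interpolation=3)[:600]
b=cv2.resize(I["side"][160:260,285:445],None,fx=4.5,fy=4.5,interpolation=3)
cv2.imwrite("pics/a.png",a);cv2.imwrite("pics/b.png",b)
E
```

```text
Traceback (most recent call last):
  File "fit.py", line 17, in fit
    b=minimize(f,p0,method="Nelder-Mead",options=dict(initial_simplex=p0+S,xatol=1e-5,fatol=1e-4));p0=b.x
  File "fit.py", line 13, in <lambda>
    f=lambda p:sum(np.abs(sil(c,p,s)-m).sum()/m.sum() for c,m in masks.items())
               ~~~^^^^^^^^^^^^^^^^^^^^^^^^^^^^^^^^^^^^^^^^^^^^^^^^^^^^^^^^^^^^^
  File "fit.py", line 13, in <genexpr>
    f=lambda p:sum(np.abs(sil(c,p,s)-m).sum()/m.sum() for c,m in masks.items())
                          ~~~^^^^^^^
  File "fit.py", line 9, in sil
    uv=np.array([proj(cam,q) for q in Q])*k+k/2
                 ~~~~^^^^^^^
  File "h.py", line 9, in proj
    p=imaging.camera_params(cam); c=np.array(p["R"])@np.array(X)+np.array(p["t"]); return c[:2]/c[2]*[p["fx"],p["fy"]]+[p["cx"],p["cy"]]
ValueError: time passes only in moves, steps and waits
```

```bash
python3 - <<'E'
s=open("h.py").read()
s=s.replace("imaging.camera_params(cam)","CP(cam)").replace("def ray","import functools\n@functools.lru_cache\ndef CP(c): return imaging.camera_params(c)\ndef ray",1)
open("h.py","w").write(s)
E
python3 - <<'E'
from fit import *
np.set_printoptions(precision=4,suppress=True)
I={c:cv2.imread(f"pics/{c}0.png") for c in("scene","side")}
a=cv2.resize(I["scene"][180:313,140:300],None,fx=4.5,fy=4.5,interpolation=3)
b=cv2.resize(I["side"][160:260,285:445],None,fx=4.5,fy=4.5,interpolation=3)
cv2.imwrite("pics/a.png",a);cv2.imwrite("pics/b.png",b)
for name,a,b,p0 in(("A",(330,311),(285,167),[.6,.32,np.pi/4]),("B",(408,228),(173,188),[.25,.22,np.pi/2])):
    M={"scene":blob(I["scene"],a),"side":blob(I["side"],b)}
    for s in(1,1.25):
        rs=[fit(M,np.array(p0)+[0,0,d],s) for d in(-.6,0,.6)]; x=min(rs,key=lambda t:t[1]);print(name,s,x,[int(m.sum()) for m in M.values()])
E
```

```text
A 1 (array([0.5881, 0.3174, 0.5309]), np.float64(0.254314661026001)) [1073, 444]
A 1.25 (array([0.5933, 0.3228, 0.6406]), np.float64(1.380475401878357)) [1073, 444]
B 1 (array([0.2467, 0.2246, 1.4393]), np.float64(0.7260551452636719)) [1473, 707]
B 1.25 (array([0.2469, 0.2386, 1.5328]), np.float64(0.1507161408662796)) [1473, 707]
```

View pics/a.png

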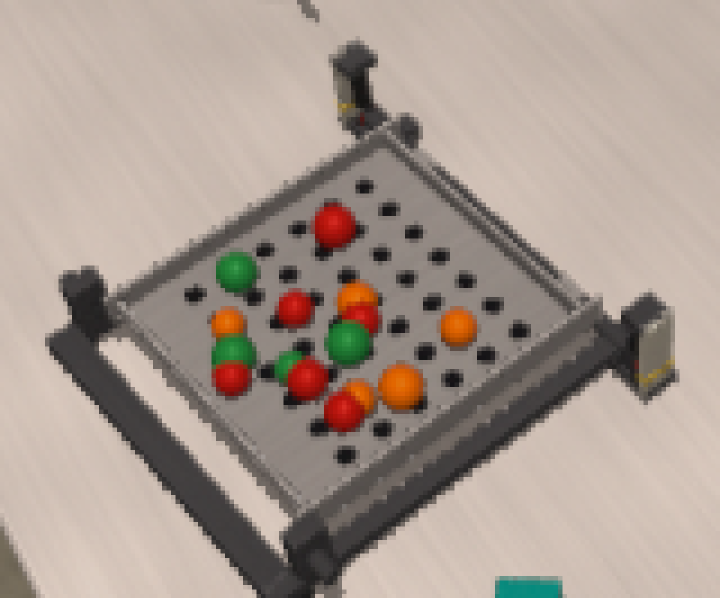

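View pics/b.png

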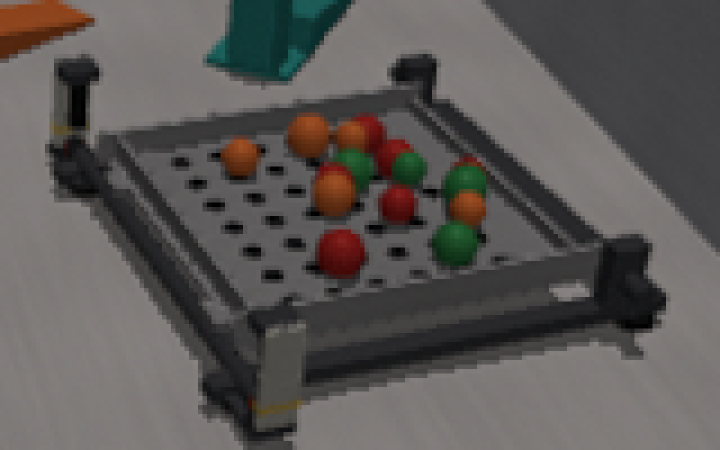

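Run:
```python
from h import *
np.set_printoptions(precision=4,suppress=True)
P={}
S=lambda x,y:(140+x/4.5,180+y/4.5); D=lambda x,y:(285+x/4.5,160+y/4.5)
for n,a,b in(("Ltop",S(650,302),D(75,66)),("Rtop",S(353,50),D(280,318)),("Lmark",S(655,375),D(72,130)),("Rmark",S(345,105),D(277,407)),("BR",S(83,280),D(627,250)),("BL",S(308,530),D(414,66))):
    P[n],e=tri("scene",a,"side",b);print(n,P[n],e)
for q,w in(("Ltop","Rtop"),("Lmark","Rmark"),("BL","BR")):
    d=P[q]-P[w];print(q,(P[q]+P[w])/2,np.linalg.norm(d),np.arctan2(-d[0],d[1]))
p=imaging.camera_params("wrist");print(p["T_tool_cam"],p["fx"],p["cx"],p["cy"])
```

```text
Ltop [0.5981 0.1366 0.069 ] 0.006057611650412136
Rtop [ 0.6397 -0.1338  0.0691] 0.005262369410421214
Lmark [0.6018 0.1498 0.0169] 0.0038287557188339703
Rmark [ 0.6453 -0.1388  0.0178] 0.0021344642496298346
BR [ 0.8511 -0.0764  0.0471] 0.0043801109091596265
BL [0.8188 0.1436 0.0459] 0.003678932617063405
Ltop [0.6189 0.0014 0.069 ] 0.27360115051084943 0.15262638569383633
Lmark [0.6235 0.0055 0.0174] 0.29190588363871595 0.1496021759839973
BL [0.8349 0.0336 0.0465] 0.22240932172161326 0.1460008829840631
[[ 0.0002 -0.9613 -0.2757  0.0688]
 [ 1.      0.0001  0.0004  0.0002]
 [-0.0003 -0.2757  0.9613  0.03  ]
 [ 0.      0.      0.      1.    ]] 308.77268846258625 283.1628245195519 210.10210820487822
```

Request:
{"method": "servo_tool", "body": {"deltas": [[[0.025, -0.02, -0.003, 0, 0, 0.067, 0.0854], [0.025, -0.02, -0.003, 0, 0, 0.067, 0.0854], [0.025, -0.02, -0.003, 0, 0, 0.067, 0.0854], [0.025, -0.02, -0.003, 0, 0, 0.067, 0.0854], [0.025, -0.02, -0.003, 0, 0, 0.067, 0.0854], [0.025, -0.02, -0.003, 0, 0, 0.067, 0.0854], [0.025, -0.02, -0.003, 0, 0, 0.067, 0.0854], [0.025, -0.02, -0.003, 0, 0, 0.067, 0.0854], [0.025, -0.02, -0.003, 0, 0, 0.067, 0.0854], [0.025, -0.02, -0.003, 0, 0, 0.067, 0.0854], [0.025, -0.02, -0.003, 0, 0, 0.067, 0.0854], [0.025, -0.02, -0.003, 0, 0, 0.067, 0.0854], [0.025, -0.02, -0.003, 0, 0, 0.067, 0.0854], [0, 0, 0, 0, 0, 0, 0.0854], [0, 0, 0, 0, 0, 0, 0.0854], [0, 0, 0, 0, 0, 0, 0.0854]]]}}

```text
time_s: 2.4
tool_pos: [0.5182, 0.2818, 0.3657]
ee_rot: [-0.261, 0.965, 0.0, -0.0]
contact_force: [-0.5, 0.5, 0.1]
grip_width: 0.997
gripper_force: 0.0
```

```bash
cat >> h.py <<'E'
from scipy.spatial.transform import Rotation as Ro
class W:
    "wrist camera at the pose of state s, posing as a fixed camera"
def wrist(name="w"):
    s=sensors.state(); im=imaging.read_camera("wrist"); p=dict(CP("wrist"))
    T=np.eye(4);T[:3,:3]=Ro.from_quat(s["ee_rot"]).as_matrix();T[:3,3]=s["tool_pos"]
    C=np.linalg.inv(T@np.array(p["T_tool_cam"]));p["R"]=C[:3,:3];p["t"]=C[:3,3]
    EXTRA[name]=p; return s,im
EXTRA={}
_CP=CP
def CP(c): return EXTRA[c] if c in EXTRA else _CP(c)
E
python3 - <<'E'
from fit import *
np.set_printoptions(precision=4,suppress=True)
s,im=wrist();cv2.imwrite("pics/w1.png",im);print(s["tool_pos"],s["ee_rot"],s["joint_positions"],s["time_s"])
uv=proj("w",[.588,.317,.01]);print(uv)
m={"w":blob(im,uv)};print(m["w"].sum())
print(fit(m,np.array([.588,.317,.53])))
m["scene"]=blob(cv2.imread("pics/scene0.png"),(330,311));print(fit(m,np.array([.588,.317,.53])))
E
```

```text
[0.5182 0.2818 0.3657] [-0.2605  0.9655  0.0003 -0.0003] [ 0.3799  0.3218  1.5365  0.0007  1.2839 -1.7183] 2.4
[279.5004 255.2501]
4083.0
(array([0.5903, 0.3176, 0.5378]), np.float64(0.038098350167274475))
(array([0.5897, 0.3181, 0.5375]), np.float64(0.12016008794307709))
```

View pics/w1.png

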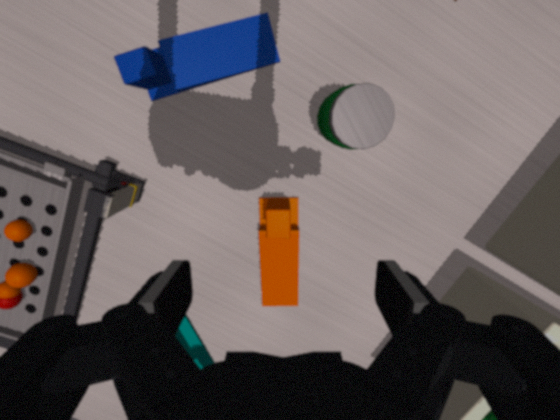

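Request:
{"method": "servo_tool", "body": {"deltas": [[[0.0066, 0.0022, -0.03, 0, 0, 0.011, 0.0854], [0.01, 0.0032, -0.035, 0, 0, 0, 0.0854], [0.01, 0.0033, -0.035, 0, 0, 0, 0.0854], [0, 0, -0.035, 0, 0, 0, 0.0854], [0, 0, -0.025, 0, 0, 0, 0.0854], [0, 0, -0.017, 0, 0, 0, 0.0854], [0, 0, 0, 0, 0, 0, 0.0854], [0, 0, 0, 0, 0, 0, 0.0854], [0, 0, 0, 0, 0, 0, 0.015], [0, 0, 0, 0, 0, 0, 0.015], [0, 0, 0, 0, 0, 0, 0.015], [0, 0, 0, 0, 0, 0, 0.015], [0, 0, 0, 0, 0, 0, 0.015], [0, 0, 0, 0, 0, 0, 0.015], [0, 0, 0, 0, 0, 0, 0.015], [0, 0, 0, 0, 0, 0, 0.015]]], "newtons": 70}}

```text
time_s: 4.05
tool_pos: [0.5457, 0.2902, 0.1895]
ee_rot: [-0.266, 0.964, 0.0, 0.001]
contact_force: [-0.2, -1.2, 5.5]
grip_width: 0.273
gripper_force: 69.0
```

Request:
{"method": "servo_tool", "body": {"deltas": [[[0, 0, 0.02, 0, 0, 0, 0.015], [0, 0, 0.035, 0, 0, 0, 0.015], [0, 0, 0.04, 0, 0, 0, 0.015], [0, 0, 0.035, 0, 0, 0, 0.015], [-0.006, -0.02, 0, 0, 0, -0.03, 0.015], [-0.007, -0.031, 0, 0, 0, -0.038, 0.015], [-0.01, -0.043, 0, 0, 0, -0.05, 0.015], [-0.01, -0.043, 0, 0, 0, -0.05, 0.015], [-0.01, -0.043, 0, 0, 0, -0.05, 0.015], [-0.01, -0.043, 0, 0, 0, -0.05, 0.015], [-0.01, -0.043, 0, 0, 0, -0.06, 0.015], [-0.006, -0.028, 0, 0, 0, -0.04, 0.015], [-0.004, -0.015, 0, 0, 0, -0.02, 0.015], [0, 0, 0, 0, 0, 0, 0.015], [0, 0, 0, 0, 0, 0, 0.015], [0, 0, 0, 0, 0, 0, 0.015]]]}}

```text
time_s: 5.65
tool_pos: [0.4725, -0.0183, 0.3185]
ee_rot: [-0.075, 0.997, 0.0, -0.0]
contact_force: [0.2, 0.6, -1.2]
grip_width: 0.27
gripper_force: 68.7
```

Run:
```python
from fit import *
np.set_printoptions(precision=4,suppress=True)
s,im=wrist();print(s["tool_pos"],s["ee_rot"],s["contact_force"],s["time_s"])
for n,y in(("L",.145),("R",-.145)):
    for z in(.0,.024,.072): print(n,z,proj("w",[.622-.149*y,.004+.989*y,z]))
cv2.imwrite("pics/w2raw.png",im)
cv2.imwrite("pics/w2.png",cv2.resize(im,(784,588),interpolation=3))
```

```text
[ 0.4725 -0.0183  0.3185] [-0.0754  0.9972  0.0003 -0.0002] [ 0.1929  0.624  -1.2056] 5.65
L 0.0 [415.2667 330.8645]
L 0.024 [424.9569 346.1904]
L 0.072 [449.3273 384.7343]
R 0.0 [150.2184 330.5933]
R 0.024 [140.4845 345.9134]
R 0.072 [115.9989 384.4513]
```

View pics/w2.png

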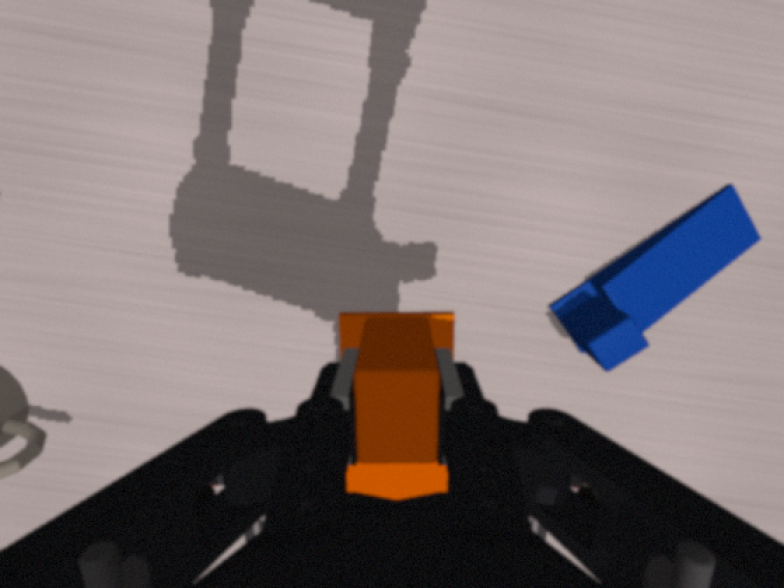

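Run:
```python
from h import *
np.set_printoptions(precision=4,suppress=True)
p=dict(CP("wrist"));T=np.eye(4);T[:3,:3]=Ro.from_quat([-0.2605,0.9655,0.0003,-0.0003]).as_matrix();T[:3,3]=[0.5182,0.2818,0.3657]
C=np.linalg.inv(T@np.array(p["T_tool_cam"]));p["R"]=C[:3,:3];p["t"]=C[:3,3];EXTRA["w"]=p
for z in(.0,.025,.074): print("pred L",z,proj("w",[.622-.149*.145,.004+.989*.145,z]))
for f,c,(x0,x1,y0,y1) in(("scene0","scene",(205,300,180,290)),("side0","side",(290,360,160,265)),("w1","w",(80,160,140,230))):
    im=cv2.imread(f"pics/{f}.png");h=cv2.cvtColor(im,cv2.COLOR_BGR2HSV)
    for nm,lo,hi in(("yel",(18,110,70),(34,255,255)),("red",(0,140,40),(4,255,255))):
        m=cv2.inRange(h,lo,hi);mm=np.zeros_like(m);mm[y0:y1,x0:x1]=m[y0:y1,x0:x1]
        n,l,st,ce=cv2.connectedComponentsWithStats(mm)
        print(f,nm,[(ce[i].round(1).tolist(),int(st[i,4])) for i in range(1,n) if st[i,4]<60])
im=cv2.imread("pics/w1.png")[120:240,0:160];cv2.imwrite("pics/w1c.png",cv2.resize(im,None,fx=4.5,fy=4.5,interpolation=3))
```

```text
pred L 0.0 [141.1945 189.3988]
pred L 0.025 [130.4949 194.5093]
pred L 0.074 [104.0259 207.1519]
scene0 yel [([216.4, 203.2], 5), ([217.5, 251.0], 2), ([220.5, 252.5], 2), ([284.9, 262.5], 14)]
scene0 red [([220.0, 206.0], 1), ([206.6, 248.2], 32), ([220.4, 249.8], 31), ([281.0, 260.5], 2)]
side0 yel [([298.0, 188.2], 4), ([346.7, 250.2], 12)]
side0 red [([356.9, 197.1], 8), ([357.6, 215.9], 35), ([340.0, 250.0], 1)]
w1 yel []
w1 red [([122.0, 182.0], 1), ([124.5, 183.5], 4), ([122.0, 184.0], 1)]
```

View pics/w1c.png

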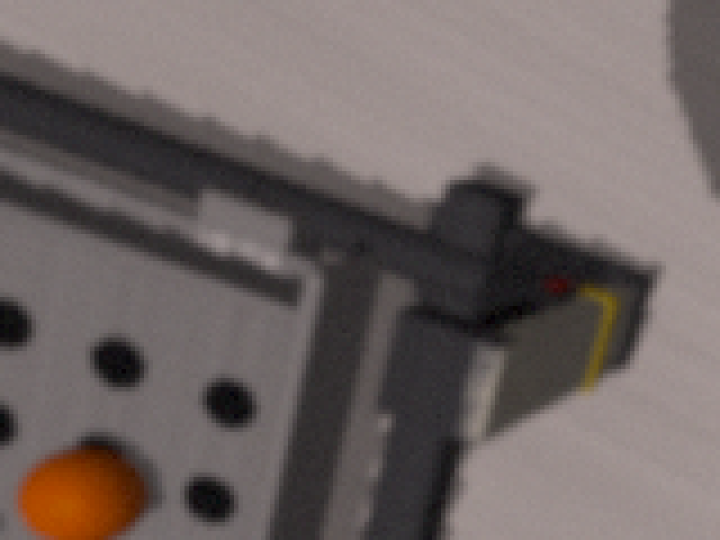

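Run:
```python
from h import *
np.set_printoptions(precision=4,suppress=True)
p=dict(CP("wrist"));T=np.eye(4);T[:3,:3]=Ro.from_quat([-0.2605,0.9655,0.0003,-0.0003]).as_matrix();T[:3,3]=[0.5182,0.2818,0.3657]
C=np.linalg.inv(T@np.array(p["T_tool_cam"]));p["R"]=C[:3,:3];p["t"]=C[:3,3];EXTRA["w"]=p
print("L w",onz("w",(123.3,183.3),.0185),"scene",onz("scene",(281,260.5),.0185))
print("L tri",tri("w",(123.3,183.3),"scene",(281,260.5)))
print("R scene",onz("scene",(220,206),.0185),"side",onz("side",(340,250),.0185))
print("R tri",tri("side",(340,250),"scene",(220,206)))
# bar upper edge/ends in w1: points along dark band centre
for q in((0,95),(200,160),(400,225)): print(q,onz("w",(q[0]/4.5,120+q[1]/4.5),.0185))
```

```text
L w [0.596  0.1342 0.0185] scene [0.6052 0.1371 0.0185]
L tri (array([0.6007, 0.1304, 0.0073]), np.float64(0.00041049807206538336))
R scene [ 0.6435 -0.1236  0.0185] side [ 0.6301 -0.1353  0.0185]
R tri (array([ 0.6372, -0.1283,  0.0114]), np.float64(0.0082664151932511))
(0, 95) [0.618  0.011  0.0185]
(200, 160) [0.6095 0.0541 0.0185]
(400, 225) [0.6008 0.0983 0.0185]
```

Request:
{"method": "servo_tool", "body": {"deltas": [[[0, 0, -0.03, 0, 0, 0, 0.015], [0, 0, -0.035, 0, 0, 0, 0.015], [0, 0, -0.03, 0, 0, 0, 0.015], [0, 0, -0.018, 0, 0, 0, 0.015], [0, 0, -0.008, 0, 0, 0, 0.015], [0, 0, -0.004, 0, 0, 0, 0.015], [0, 0, -0.001, 0, 0, 0, 0.015], [0, 0, -0.001, 0, 0, 0, 0.015], [0, 0, 0, 0, 0, 0, 0.015], [0, 0, 0, 0, 0, 0, 0.015]]]}}

```text
time_s: 6.7
tool_pos: [0.4727, -0.019, 0.1924]
ee_rot: [-0.075, 0.997, -0.0, 0.001]
contact_force: [-0.2, -0.3, -1.3]
grip_width: 0.272
gripper_force: 68.7
```

Request:
{"method": "servo_tool", "body": {"deltas": [[[0, 0, -0.001, 0, 0, 0, 0.015], [0, 0, -0.001, 0, 0, 0, 0.015], [0, 0, -0.0006, 0, 0, 0, 0.015], [0, 0, 0, 0, 0, 0, 0.015], [0, 0, 0, 0, 0, 0, 0.015]]]}}

```text
time_s: 7.2
tool_pos: [0.4724, -0.019, 0.1895]
ee_rot: [-0.075, 0.997, -0.0, 0.0]
contact_force: [-2.4, 0.4, 4.5]
grip_width: 0.274
gripper_force: 69.4
```

Touched down. Release, let it settle flat, and regrip gently.

Request:
{"method": "servo_tool", "body": {"deltas": [[[0, 0, 0, 0, 0, 0, 0.035], [0, 0, 0, 0, 0, 0, 0.035], [0, 0, 0, 0, 0, 0, 0.035], [0, 0, 0, 0, 0, 0, 0.035], [0, 0, 0.001, 0, 0, 0, 0.035], [0, 0, 0, 0, 0, 0, 0.035]]]}}

```text
time_s: 7.8
tool_pos: [0.4725, -0.0189, 0.1902]
ee_rot: [-0.075, 0.997, 0.0, 0.0]
contact_force: [0.1, 0.5, 0.6]
grip_width: 0.418
gripper_force: 0.0
```

Run:
```python
from fit import *
np.set_printoptions(precision=4,suppress=True)
s,_=wrist();print(s["tool_pos"],s["contact_force"])
I={c:imaging.read_camera(c) for c in("scene","side")}
for c in I: cv2.imwrite(f"pics/{c}3.png",I[c])
p0=np.array([.525,-.011,.15])
M={c:blob(I[c],proj(c,[.525,-.011,.01])) for c in I};print([m.sum() for m in M.values()])
for c in I: print(c,fit({c:M[c]},p0))
a=I["scene"][150:310,190:390];b=I["side"][140:300,200:400]
cv2.imwrite("pics/c3.png",np.vstack([cv2.resize(x,None,fx=1.85*1,fy=1.85,interpolation=3) for x in(a,b)]))
```

```text
[ 0.4725 -0.0189  0.1902] [0.0694 0.5484 0.6049]
[np.float32(640.0), np.float32(703.0)]
scene (array([ 0.5229, -0.0085,  0.1764]), np.float64(0.20520833134651184))
side (array([ 0.5232, -0.0131,  0.1768]), np.float64(0.40082186460494995))
```

View pics/c3.png

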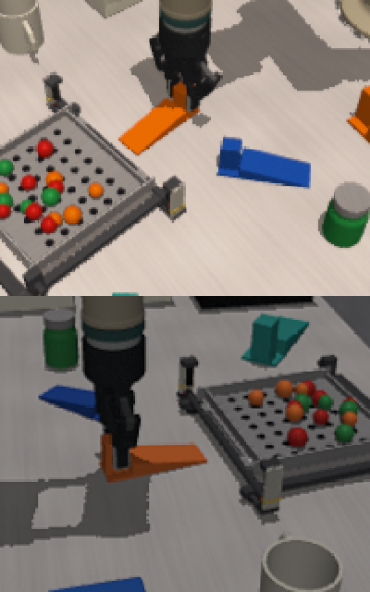

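Request:
{"method": "servo_tool", "body": {"deltas": [[[0, 0, 0, 0, 0, 0, 0.015], [0, 0, 0, 0, 0, 0, 0.015], [0, 0, 0, 0, 0, 0, 0.015], [0, 0, 0, 0, 0, 0, 0.015], [0, 0, 0, 0, 0, 0, 0.015], [0.004, 0.0006, 0, 0, 0, 0, 0.015], [0.008, 0.0012, 0, 0, 0, 0, 0.015], [0.01, 0.0015, 0, 0, 0, 0, 0.015], [0.01, 0.0015, 0, 0, 0, 0, 0.015], [0.01, 0.0015, 0, 0, 0, 0, 0.015], [0.008, 0.0012, 0, 0, 0, 0, 0.015], [0.006, 0.0009, 0, 0, 0, 0, 0.015], [0.003, 0.0005, 0, 0, 0, 0, 0.015]]], "newtons": 30}}

```text
time_s: 9.25
tool_pos: [0.5323, -0.0099, 0.1902]
ee_rot: [-0.075, 0.997, -0.0, -0.0]
contact_force: [-4.3, -0.5, 6.6]
grip_width: 0.278
gripper_force: 30.7
```

Request:
{"method": "servo_tool", "body": {"deltas": [[[0, 0, 0.0008, 0, 0, 0, 0.015], [0, 0, 0, 0, 0, 0, 0.015]]]}}

```text
time_s: 9.45
tool_pos: [0.532, -0.0099, 0.1905]
ee_rot: [-0.075, 0.997, 0.0, 0.0]
contact_force: [0.5, 0.4, -1.2]
grip_width: 0.277
gripper_force: 29.6
```

Request:
{"method": "servo_tool", "body": {"deltas": [[[0.003, 0.00045, 0, 0, 0, 0, 0.015], [0.003, 0.00045, 0, 0, 0, 0, 0.015], [0.003, 0.00045, 0, 0, 0, 0, 0.015], [0, 0, 0, 0, 0, 0, 0.015]]]}}

```text
time_s: 9.85
tool_pos: [0.541, -0.0087, 0.1908]
ee_rot: [-0.075, 0.997, 0.0, 0.0]
contact_force: [-0.4, 0.4, -1.9]
grip_width: 0.278
gripper_force: 29.6
```

Request:
{"method": "servo_tool", "body": {"deltas": [[[0.003, 0.00045, -0.0004, 0, 0, 0, 0.015], [0.003, 0.00045, 0, 0, 0, 0, 0.015], [0.003, 0.00045, 0, 0, 0, 0, 0.015]]]}}

```text
time_s: 10.15
tool_pos: [0.5486, -0.0073, 0.1903]
ee_rot: [-0.075, 0.997, 0.0, -0.002]
contact_force: [-4.6, -1.8, 1.2]
grip_width: 0.284
gripper_force: 29.9
```

Request:
{"method": "servo_tool", "body": {"deltas": [[[0.003, 0.00045, 0, 0, 0, 0, 0.015], [0.003, 0.00045, 0, 0, 0, 0, 0.015], [0.003, 0.00045, 0, 0, 0, 0, 0.015]]]}}

```text
time_s: 10.45
tool_pos: [0.5584, -0.0059, 0.1903]
ee_rot: [-0.075, 0.997, 0.0, -0.0]
contact_force: [-2.3, 0.3, -0.8]
grip_width: 0.275
gripper_force: 29.6
```

Request:
{"method": "servo_tool", "body": {"deltas": [[[0.003, 0.00045, 0, 0, 0, 0, 0.015], [0.003, 0.00045, 0, 0, 0, 0, 0.015], [0.003, 0.00045, 0, 0, 0, 0, 0.015]]]}}

```text
time_s: 10.75
tool_pos: [0.5677, -0.0046, 0.1903]
ee_rot: [-0.075, 0.997, 0.0, -0.0]
contact_force: [-2.6, -0.8, -2.6]
grip_width: 0.276
gripper_force: 29.5
```

Request:
{"method": "servo_tool", "body": {"deltas": [[[0.002, 0.0003, 0, 0, 0, 0, 0.015], [0.002, 0.0003, 0, 0, 0, 0, 0.015], [0.002, 0.0003, 0, 0, 0, 0, 0.015]]]}}

```text
time_s: 11.05
tool_pos: [0.5735, -0.0037, 0.1904]
ee_rot: [-0.075, 0.997, 0.0, -0.0]
contact_force: [-2.2, -0.6, -2.4]
grip_width: 0.28
gripper_force: 29.5
```

Request:
{"method": "servo_tool", "body": {"deltas": [[[0.001, 0.00015, 0, 0, 0, 0, 0.015], [0.001, 0.00015, 0, 0, 0, 0, 0.015]]]}}

```text
time_s: 11.25
tool_pos: [0.5755, -0.0034, 0.1904]
ee_rot: [-0.075, 0.997, 0.0, -0.0]
contact_force: [-2.0, 0.7, -3.6]
grip_width: 0.278
gripper_force: 29.5
```

```bash
cat > pm.py <<'E'
from h import *
import sys
for f,c,(x0,x1,y0,y1) in(("scene","scene",(205,300,180,290)),("side","side",(290,360,160,265))):
    im=imaging.read_camera(c);cv2.imwrite(f"pics/{f}{sys.argv[1]}.png",im);h=cv2.cvtColor(im,cv2.COLOR_BGR2HSV)
    for n,(a,b,e,d) in(dict(L=(275,292,250,275),R=(212,226,196,212)) if c=="scene" else dict(L=(292,308,180,200),R=(332,352,240,258))).items():
        def cen(m):
            w=m[e:d,a:b].astype(float);y,x=np.mgrid[e:d,a:b];s=w.sum()+1e-9
            return (x*w).sum().round(2)/s,(y*w).sum()/s,s
        f32=im.astype(float);B,G,R_=f32[...,0],f32[...,1],f32[...,2]
        red=np.clip(R_-1.6*G-8,0,None);yel=np.clip(np.minimum(R_,G)-B*1.35-8,0,None)*(G>.55*R_)
        print(c,n,"red",np.round(cen(red),2),"yel",np.round(cen(yel),2))
s=sensors.state();print(s["time_s"],s["tool_pos"],s["contact_force"])
E
python3 pm.py 4
```

```text
scene L red [281.   259.15   4.  ] yel [284.83 262.63 376.15]
scene R red [220.  204.    6.4] yel [216.3  203.18 151.85]
side L red [0. 0. 0.] yel [0. 0. 0.]
side R red [340.  247.3  53.8] yel [346.1  250.13 225.3 ]
11.35 [ 0.57559297 -0.00342554  0.19046537] [-1.05213115  0.05560172 -2.9821681 ]
```

Request:
{"method": "servo_tool", "body": {"deltas": [[[0.001, 0.00015, -0.0004, 0, 0, 0, 0.015], [0.001, 0.00015, 0, 0, 0, 0, 0.015]]]}}

```text
time_s: 11.55
tool_pos: [0.5774, -0.0031, 0.1903]
ee_rot: [-0.075, 0.997, 0.0, -0.0]
contact_force: [-2.7, -0.8, -2.5]
grip_width: 0.28
gripper_force: 29.7
```

Request:
{"method": "servo_tool", "body": {"deltas": [[[0.001, 0.00015, 0, 0, 0, 0, 0.015], [0.001, 0.00015, 0, 0, 0, 0, 0.015]]]}}

```text
time_s: 11.75
tool_pos: [0.5795, -0.0028, 0.1903]
ee_rot: [-0.075, 0.997, 0.0, 0.0]
contact_force: [-3.1, -0.7, -2.0]
grip_width: 0.278
gripper_force: 29.8
```

Request:
{"method": "servo_tool", "body": {"deltas": [[[0.001, 0.00015, 0, 0, 0, 0, 0.015], [0.001, 0.00015, 0, 0, 0, 0, 0.015]]]}}

```text
time_s: 11.95
tool_pos: [0.5814, -0.0026, 0.1903]
ee_rot: [-0.075, 0.997, 0.0, -0.0]
contact_force: [-2.6, -0.6, -0.8]
grip_width: 0.279
gripper_force: 29.9
```

Request:
{"method": "servo_tool", "body": {"deltas": [[[0.001, 0.00015, 0, 0, 0, 0, 0.015], [0.001, 0.00015, 0, 0, 0, 0, 0.015]]]}}

```text
time_s: 12.15
tool_pos: [0.5834, -0.0023, 0.1902]
ee_rot: [-0.075, 0.997, 0.0, -0.0]
contact_force: [-3.2, -0.8, 0.3]
grip_width: 0.279
gripper_force: 30.1
```

Request:
{"method": "servo_tool", "body": {"deltas": [[[0.001, 0.00015, 0, 0, 0, 0, 0.015], [0.001, 0.00015, 0, 0, 0, 0, 0.015]]]}}

```text
time_s: 12.35
tool_pos: [0.5849, -0.002, 0.1902]
ee_rot: [-0.075, 0.997, -0.0, -0.001]
contact_force: [-6.4, -1.1, 4.3]
grip_width: 0.279
gripper_force: 30.4
```

```bash
python3 pm.py 5
```

```text
scene L red [281. 259.   5.] yel [284.85 262.64 372.4 ]
scene R red [220.   204.04  26.2 ] yel [216.3  203.18 153.55]
side L red [0. 0. 0.] yel [0. 0. 0.]
side R red [340.   246.39  49.4 ] yel [346.09 250.13 220.9 ]
12.45 [ 0.58486144 -0.00201069  0.1902552 ] [-6.02081395 -0.03575024  2.05179486]
```

Request:
{"method": "servo_tool", "body": {"deltas": [[[0.0005, 7e-05, 0, 0, 0, 0, 0.015], [0, 0, 0, 0, 0, 0, 0.015]]]}}

```text
time_s: 12.65
tool_pos: [0.585, -0.002, 0.1903]
ee_rot: [-0.075, 0.997, -0.0, -0.001]
contact_force: [-7.6, -1.3, 3.1]
grip_width: 0.276
gripper_force: 30.4
```

Request:
{"method": "servo_tool", "body": {"deltas": [[[0.0005, 7e-05, 0, 0, 0, 0, 0.015], [0, 0, 0, 0, 0, 0, 0.015]]]}}

```text
time_s: 12.85
tool_pos: [0.5852, -0.002, 0.1902]
ee_rot: [-0.075, 0.997, -0.0, -0.002]
contact_force: [-8.1, -1.9, 3.1]
grip_width: 0.274
gripper_force: 30.5
```

Request:
{"method": "servo_tool", "body": {"deltas": [[[0.0007, 0.0001, 0, 0, 0, 0, 0.015], [0, 0, 0, 0, 0, 0, 0.015]]]}}

```text
time_s: 13.05
tool_pos: [0.5855, -0.0019, 0.1902]
ee_rot: [-0.075, 0.997, -0.0, -0.002]
contact_force: [-8.8, -2.0, 4.6]
grip_width: 0.278
gripper_force: 30.6
```

Request:
{"method": "servo_tool", "body": {"deltas": [[[0.0007, 0.0001, 0, 0, 0, 0, 0.015], [0, 0, 0, 0, 0, 0, 0.015]]]}}

```text
time_s: 13.25
tool_pos: [0.5857, -0.0019, 0.1902]
ee_rot: [-0.075, 0.997, -0.0, -0.003]
contact_force: [-10.3, -1.4, 6.4]
grip_width: 0.272
gripper_force: 30.7
```

Request:
{"method": "servo_tool", "body": {"deltas": [[[0.0006, 0.0001, 0.0006, 0, 0, 0, 0.015], [0, 0, 0, 0, 0, 0, 0.015]]]}}

```text
time_s: 13.45
tool_pos: [0.586, -0.0018, 0.1902]
ee_rot: [-0.075, 0.997, 0.0, -0.004]
contact_force: [-9.3, -2.5, 2.2]
grip_width: 0.275
gripper_force: 30.2
```

Request:
{"method": "servo_tool", "body": {"deltas": [[[0.0007, 0.0001, 0.0002, 0, 0, 0, 0.015], [0, 0, 0, 0, 0, 0, 0.015]]]}}

```text
time_s: 13.65
tool_pos: [0.5863, -0.0017, 0.1902]
ee_rot: [-0.076, 0.997, -0.0, -0.004]
contact_force: [-11.8, -2.9, 3.2]
grip_width: 0.278
gripper_force: 30.1
```

Request:
{"method": "servo_tool", "body": {"deltas": [[[0.0008, 0.0001, 0.0002, 0, 0, 0, 0.015], [0, 0, 0, 0, 0, 0, 0.015]]]}}

```text
time_s: 13.85
tool_pos: [0.5867, -0.0016, 0.1902]
ee_rot: [-0.076, 0.997, 0.0, -0.005]
contact_force: [-11.1, -2.7, 3.4]
grip_width: 0.272
gripper_force: 30.1
```

Request:
{"method": "servo_tool", "body": {"deltas": [[[0.0008, 0.0001, 0.0002, 0, 0, 0, 0.015], [0, 0, 0, 0, 0, 0, 0.015]]]}}

```text
time_s: 14.05
tool_pos: [0.5869, -0.0016, 0.1902]
ee_rot: [-0.076, 0.997, 0.0, -0.006]
contact_force: [-12.4, -3.9, 2.3]
grip_width: 0.277
gripper_force: 30.2
```

```bash
python3 pm.py 6
```

```text
scene L red [281.  259.    8.2] yel [284.86 262.63 374.5 ]
scene R red [220.   204.02  24.6 ] yel [216.29 203.19 153.55]
side L red [0. 0. 0.] yel [0. 0. 0.]
side R red [340.   246.44  48.4 ] yel [346.11 250.14 223.65]
14.15 [ 0.58694337 -0.00159229  0.19023165] [-13.62920231  -3.74556079   3.86742001]
```

Request:
{"method": "servo_tool", "body": {"deltas": [[[0.001, 0.00015, 0.0002, 0, 0, 0, 0.015], [0, 0, 0, 0, 0, 0, 0.015]]]}}

```text
time_s: 14.35
tool_pos: [0.5874, -0.0015, 0.1902]
ee_rot: [-0.076, 0.997, 0.0, -0.007]
contact_force: [-13.9, -4.3, 3.3]
grip_width: 0.276
gripper_force: 30.2
```

Request:
{"method": "servo_tool", "body": {"deltas": [[[0.001, 0.00015, 0.0002, 0, 0, 0, 0.015], [0, 0, 0, 0, 0, 0, 0.015]]]}}

```text
time_s: 14.55
tool_pos: [0.5877, -0.0014, 0.1902]
ee_rot: [-0.076, 0.997, 0.0, -0.008]
contact_force: [-15.8, -4.4, 3.8]
grip_width: 0.277
gripper_force: 30.2
```

Request:
{"method": "servo_tool", "body": {"deltas": [[[-0.001, -0.00015, 0, 0, 0, 0, 0.015], [-0.001, -0.00015, 0, 0, 0, 0, 0.015], [-0.001, -0.00015, 0, 0, 0, 0, 0.015], [0, 0, 0, 0, 0, 0, 0.015]]]}}

```text
time_s: 14.95
tool_pos: [0.5868, -0.0016, 0.1902]
ee_rot: [-0.075, 0.997, 0.0, -0.005]
contact_force: [-7.4, -2.8, -0.9]
grip_width: 0.275
gripper_force: 29.7
```

Request:
{"method": "servo_tool", "body": {"deltas": [[[-0.001, -0.00015, -0.0002, 0, 0, 0, 0.015], [-0.0006, -0.0001, 0, 0, 0, 0, 0.015], [0, 0, 0, 0, 0, 0, 0.015]]]}}

```text
time_s: 15.25
tool_pos: [0.5863, -0.0016, 0.1902]
ee_rot: [-0.075, 0.997, 0.0, -0.003]
contact_force: [-5.3, -1.6, -3.1]
grip_width: 0.279
gripper_force: 29.7
```

Request:
{"method": "servo_tool", "body": {"deltas": [[[-0.001, -0.00015, -0.0005, 0, 0, 0, 0.015], [0, 0, 0, 0, 0, 0, 0.015], [0, 0, 0, 0, 0, 0, 0.05], [0, 0, 0, 0, 0, 0, 0.05], [0, 0, 0, 0, 0, 0, 0.05], [0, 0, 0, 0, 0, 0, 0.05], [0, 0, 0, 0, 0, 0, 0.05]]]}}

```text
time_s: 15.95
tool_pos: [0.5876, -0.0018, 0.1913]
ee_rot: [-0.075, 0.997, -0.0, 0.001]
contact_force: [-0.3, 0.1, 0.1]
grip_width: 0.586
gripper_force: 0.0
```

```bash
python3 pm.py 7
```

```text
scene L red [281.  259.    6.6] yel [284.84 262.62 373.05]
scene R red [220.   204.09  27.8 ] yel [216.3  203.18 149.85]
side L red [0. 0. 0.] yel [0. 0. 0.]
side R red [340.05 246.39  55.4 ] yel [346.02 250.15 227.3 ]
16.05 [ 0.58731158 -0.00174644  0.19117433] [ 0.1509154  -0.56770865 -0.048042  ]
```

Request:
{"method": "servo_tool", "body": {"deltas": [[[0, 0, 0.01, 0, 0, 0, 0.05], [0, 0, 0.025, 0, 0, 0, 0.05], [0, 0, 0.035, 0, 0, 0, 0.05], [0, 0, 0.04, 0, 0, 0, 0.05], [-0.01, 0, 0.04, 0, 0, 0, 0.05], [-0.03, 0, 0.04, 0, 0, 0, 0.05], [-0.04, 0, 0.02, 0, 0, 0, 0.05], [-0.04, 0, 0, 0, 0, 0, 0.05], [-0.03, 0, 0, 0, 0, 0, 0.05], [0, 0, 0, 0, 0, 0, 0.05], [0, 0, 0, 0, 0, 0, 0.05]]]}}

```text
time_s: 17.15
tool_pos: [0.4367, -0.0017, 0.4021]
ee_rot: [-0.075, 0.997, -0.0, 0.001]
contact_force: [1.0, 0.6, 0.7]
grip_width: 0.589
gripper_force: 0.0
```

```bash
python3 pm.py 8
python3 - <<'E'
from fit import *
s,w=wrist()
a=cv2.imread("pics/scene8.png")[150:310,140:340];b=cv2.imread("pics/side8.png")[140:300,250:450]
top=np.hstack([cv2.resize(x,None,fx=2,fy=2,interpolation=3) for x in(a,b)])
cv2.imwrite("pics/c8.png",top)
M={c:blob(cv2.imread(f"pics/{c}8.png"),proj(c,[.56,-.005,.03])) for c in("scene","side")}
print([m.sum() for m in M.values()])
E
```

```text
scene L red [281.  259.    5.6] yel [284.83 262.63 373.05]
scene R red [220.   204.04  27.4 ] yel [216.33 203.19 152.6 ]
side L red [0. 0. 0.] yel [297.98 188.21  36.3 ]
side R red [340.22 246.37  64.6 ] yel [346.15 250.14 215.35]
17.25 [ 0.43799249 -0.00185214  0.40159189] [ 0.19111801  0.10039794 -0.28897663]
[np.float32(273.0), np.float32(442.0)]
```

View pics/c8.png

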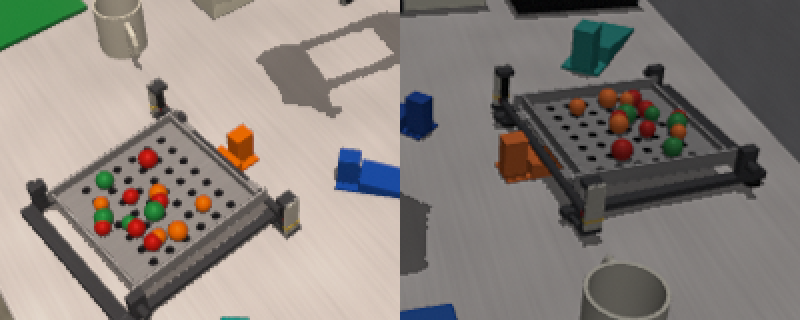

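```bash
python3 -c "
from station import order
print(order.hand_in())"
```

```text
the job is handed in; nothing more can be done
None
```

I slid the smaller orange wedge flat and square under the middle of the front bar until the tray met its stops (push about 16 N, bar load estimated at 9–15 N), let go, and handed the job in at about 17 s; the tray stayed up after release, but the pointers' level with the marks was inferred from the push climbing while they stopped rising, not measured.

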